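Hold the flask carousel's index plunger out

ROBOT

A 6-joint arm with a two-finger parallel gripper is mounted at the origin on the work surface. World frame = base frame: x ahead of the robot, y to its left, z up, the work surface at z = 0. Lengths are in m, angles in rad, forces in N, time in s.
With the tool pointing down it reaches from about 0.275 to 0.825 m from the base axis. Payload 5.2 kg.
Tool frame: the origin (TCP) lies at the very end of the fingers, on their centre line; the grasp point (between the pads) lies 19 mm behind it; z points along the fingers, y is the line along which they close (so a half turn about z gives the same grasp; the last joint's range is limited). The gripper opens to 93 mm and grips with 3 to 60 N. Pads are 15 mm wide; open, the fingers measure 128 mm over their backs; the gripper's body (75 mm by 188 mm) begins 65 mm behind the grasp point.
Start: joints at [-0.203, 0.259, 1.535, -0, 1.348, -0.203], TCP at [0.55, 0, 0.219] pointing down, gripper open.
Joint ranges: [-3.14, 3.14], [-0.91, 2.08], [0.19, 2.58], [-1.22, 4.36], [0.22, 2.71], [-3.12, 3.12]. Speed limits (rad/s): [2.57, 2.57, 3.14, 3.14, 3.14, 3.14].

INTERFACE

Orientations are given as a unit quaternion [w, x, y, z].
In Python, from bench import bot gives the robot as it stands. The module is installed in compiled form; this text tells all that it offers.
- The arm moves only by the tool apply_moves, never from a script. Its argument "commands" is a list of rows, each an object of numbers: "tx", "ty", "tz": the shift along the tool's x, y, z in cm; "roll": the turn about the tool's z in rad; "gripper": the finger opening in cm, from 0 to 9.3. In form: [{"tx": .., "ty": .., "tz": .., "roll": .., "gripper": ..}, ...]. A call has 1 to 5 rows; each row shifts and turns the commanded pose from where the row before left it, along the tool's axes as they then stand; what a row does not reach is not made up. A row lasts 1/12 s, in which the tool goes at most 41.7 mm and 7.16 degrees, less where a joint would pass 70% of its speed; a pose out of reach is approached as far as the arm can. A call is refused whole if a number of a shift passes 4.17 or a number of a turn 0.125, either way. A call with a gripper value outside its range is refused whole. The fingers move at their own pace and stop on an object; "grip_force" is the grip in N (left out, the last holds). Time passes only in rows, so rows that do not move let the fingers close. It gives the time, the measured TCP pose, the force, the opening and the grip force at its end, in the units of the state.
- bot.state(): the state, without advancing time (a new reading comes with each control period).
- bot.grab_frame(name): name is "scene" or "side" or "wrist"; returns the picture (420x560x3 uint8, blue, green, red); there is no depth.
- bot.get_calibration(name): a dict with "fx", "fy", "cx", "cy" (pixels), "k1" (the pictures are not rectified: a ray, as slopes to the right and down, at radius r is drawn at 1 + k1 r^2 times it, then the intrinsics apply), "R" (3x3) and "t" (3): a world point X has camera coordinates R X + t; the wrist camera has in their place "tool_from_camera" (4x4, takes a point from camera to tool coordinates, whose origin is the TCP and whose axes are the flange's). Camera axes: x right, y down, z forward; pixel columns grow to the right and rows downward; lengths in m; the calibration is good to about 2 mm. A picture is of the moment at which its call begins: read the wrist's pose just before it. get_calibration takes no time and is no camera call.
- bot.job_done(): hands the job in; it is judged then, once.
The state is a dict: "t": time; "joints": joint angles; "joint_vel": joint speeds; "joint_torque": joint torques, N m; "tool_pos": TCP position; "orientation": TCP orientation; "force": force on the tool from outside, world axes, zero at the start; "moment": the same for the moment, N m; "finger_gap": finger opening in m; "finger_force": force on a finger pad.
Only numpy, scipy, OpenCV 4.12 (cv2) and the standard library are available. Lean on these libraries where they do the work, as an engineer would, in place of code of your own. Each camera call takes 0.05 s, during which the arm holds its last target. There are 200 camera calls.

TASK

Get the flask carousel ready to be turned by hand: on the key tray press the red key, then the yellow key, then the green key, one at a time and each right down, and never the blue start key. Then pull the black index plunger beside the flasks straight up as far as it will go, so that its pin is clear of its hole in the disc, and finish while still holding it fully up in the gripper. Leave the flasks, jars and bottles standing where they are.

Things in the scene. Friction and masses are not known exactly. Their poses are not given: they have to be found in the camera images.
- red_top (a point): centre of the top face of the round red push key (30 mm across, key top 52 mm above the table when up, in a round grey housing 46 mm across and 12 mm high standing on the tray); the key that stops the drive. The four keys stand 58 mm apart in one row along the white key tray (90 x 250 mm, 30 mm high), in any colour order; z is up
- red (a joint): travel of the red key: 0 up, 0.006 m right down; sprung, right down takes 5 N, comes up again by itself
- yellow_top (a point): centre of the top face of the round yellow push key (30 mm across, key top 52 mm above the table when up, in a round grey housing 46 mm across and 12 mm high standing on the tray); the key that takes the brake off. The four keys stand 58 mm apart in one row along the white key tray (90 x 250 mm, 30 mm high), in any colour order; z is up
- yellow (a joint): travel of the yellow key: 0 up, 0.006 m right down; sprung, right down takes 5 N, comes up again by itself
- green_top (a point): centre of the top face of the round green push key (30 mm across, key top 52 mm above the table when up, in a round grey housing 46 mm across and 12 mm high standing on the tray); the key that releases the lock. The four keys stand 58 mm apart in one row along the white key tray (90 x 250 mm, 30 mm high), in any colour order; z is up
- green (a joint): travel of the green key: 0 up, 0.006 m right down; sprung, right down takes 5 N, comes up again by itself
- blue_top (a point): centre of the top face of the round blue push key (30 mm across, key top 52 mm above the table when up, in a round grey housing 46 mm across and 12 mm high standing on the tray); the key that starts the drive: leave it alone. The four keys stand 58 mm apart in one row along the white key tray (90 x 250 mm, 30 mm high), in any colour order; z is up
- blue (a joint): travel of the blue key: 0 up, 0.006 m right down; sprung, right down takes 5 N, comes up again by itself
- plunger_grip (a point): the middle of the plunger's grip: a plain upright black plastic cylinder with a white dot on top, 28 mm across and 38 mm tall; the point lies on its axis, 19 mm below its top, about 104 mm above the table when the pin is home. Below the grip are a brass barrel (21 mm across, 16 mm tall) and a grey bracket arm (36 mm wide, top 68 mm above the table). The point rises with the plunger; z is up, x points from the bracket to the middle of the carousel
- plunger (a joint): how far the plunger is pulled straight up: 0 home in its hole, 0.012 m the pin's tip just leaves the hole, 0.020 m hard stop, fully back. The spring pulls it home again: about 3.5 N at the start, 10.5 N fully back
- carousel: flask carousel, fixed to the table: an aluminium disc 240 mm across, top 40 mm above the table, on a round grey foot; origin under the middle of the disc at table height. The plunger stands over the rim of the disc, 100 mm from the middle towards the carousel's own -x, on a grey bracket that reaches out to 173 mm
- flask0: clear glass conical flask with cork, 60 mm across, 89 mm tall, standing loose on the disc about 75 mm from its middle, on the side away from the plunger; origin at the centre of its underside; leave it alone
- flask1: green glass conical flask with cork, 60 mm across, 89 mm tall, standing loose on the disc about 75 mm from its middle, on the carousel's +y side; origin at the centre of its underside; leave it alone
- flask2: amber glass conical flask with cork, 60 mm across, 89 mm tall, standing loose on the disc about 75 mm from its middle, on the carousel's -y side; origin at the centre of its underside; leave it alone
- jar0: white jar with cork, 60 mm across, 88 mm tall, loose on the table behind the key tray; origin at the centre of its underside; leave it alone
- jar1: white jar with cork, 60 mm across, 88 mm tall, loose on the table behind the key tray; origin at the centre of its underside; leave it alone
- dye0: green dye bottle with white cap, 40 mm across, 100 mm tall, loose on the table left of the carousel; origin at the centre of its underside; leave it alone
- dye1: blue dye bottle with white cap, 40 mm across, 100 mm tall, loose on the table left of the carousel; origin at the centre of its underside; leave it alone

How it is judged:
On the way, in this order (a step that is already met when the one before it is completed fails the run):
1. red key pressed down by itself, plunger still home (value of joint red above 0.0045 m and value of joint each of yellow, green, blue below 0.002 m and value of joint plunger below 0.004 m), for 0.1 s.
2. yellow key pressed down by itself, plunger still home (value of joint yellow above 0.0045 m and value of joint each of red, green, blue below 0.002 m and value of joint plunger below 0.004 m), for 0.1 s.
3. green key pressed down by itself, plunger still home (value of joint green above 0.0045 m and value of joint each of red, yellow, blue below 0.002 m and value of joint plunger below 0.004 m), for 0.1 s.
4. plunger pulled fully up by the gripper, all keys up (value of joint plunger above 0.0165 m and contact force between the fingers and plunger above 2 N and value of joint each of red, yellow, green, blue below 0.002 m), for 0.3 s.
At the end, for the whole second after the job is handed in: The gripper's fingers hold the plunger (more than 2 N) at rest and pulled up more than 16.5 of its 20 mm; all keys are up again (within 2 mm); every flask, jar and bottle stands upright within 30 mm of where it began (all of step 4 and velocity of joint plunger between -0.01 and 0.01 m/s and distance of each of flask0, flask1, flask2, jar0, jar1, dye0, dye1 from where it was at the start of the episode below 0.03 m and angle between each of flask0, flask1, flask2, jar0, jar1, dye0, dye1's own z axis and vertical below 0.2 rad); the arm keeps its last pose, push and grip.
It fails at once if the blue start key is pressed (more than 2.5 mm) (value of joint blue above 0.0025 m).
It fails at once if two keys are pressed at once (more than 2.5 mm each) (value of joint each of red, yellow above 0.0025 m or value of joint each of red, green above 0.0025 m or value of joint each of yellow, green above 0.0025 m).
It fails at once if a flask, jar or bottle is pushed more than 30 mm or knocked over (distance of any of flask0, flask1, flask2, jar0, jar1, dye0, dye1 from where it was at the start of the episode above 0.03 m or angle between any of flask0, flask1, flask2, jar0, jar1, dye0, dye1's own z axis and vertical above 0.4 rad).
It also fails if it takes over 58 s, if anything falls off the work surface, if the arm or the gripper's body presses on something with over 40 N, if the wrist force passes 120 N, or if a joint passes its speed limit or range.

## Working session

There is one attempt and no reset: what is moved stays moved. The work goes in short steps, Python scripts to look and compute and a tool call to move; the robot and the scene stay as the last step left them, time stands still between calls to the robot, and variables do not carry over. Pictures are saved under pics/ and viewed, at most 10 in all, crops included, and the job is handed in when it is done.

Besides the shell and the picture viewer there is one more tool, called after ">>>" as name([rows], argument=value, ...), one row to a line, values as JSON. apply_moves: Moves the arm, as the interface text tells. Its arguments: {"type":"object","properties":{"commands":{"type":"array","items":{"type":"object","properties":{"tx":{"type":"number"},"ty":{"type":"number"},"tz":{"type":"number"},"roll":{"type":"number"},"gripper":{"type":"number"}}}},"grip_force":{"type":"number"}},"required":["commands"]}

```bash
mkdir -p pics
cat > h.py <<'E'
import numpy as np, cv2
from bench import bot
from scipy.spatial.transform import Rotation as Ro
def pose():
    s=bot.state(); w,x,y,z=s["orientation"]; return Ro.from_quat([x,y,z,w]).as_matrix(),np.array(s["tool_pos"])
def grab(n,save=None):
    P=pose(); im=bot.grab_frame(n)
    if save: cv2.imwrite("pics/"+save,im)
    return im,P
def ray(n,uv,P=None):
    c=bot.get_calibration(n); K=np.array([[c["fx"],0,c["cx"]],[0,c["fy"],c["cy"]],[0,0,1.]])
    # distorted = ideal*(1+k1 r^2)
    xy=cv2.undistortPoints(np.array([[uv]],float),K,np.array([c["k1"],0,0,0.]))[0,0]
    d=np.array([xy[0],xy[1],1])
    if "R" in c:
        R=np.array(c["R"]);t=np.array(c["t"]); return -R.T@t,R.T@d
    T=np.array(c["tool_from_camera"]); R,p=P
    return R@T[:3,3]+p, R@T[:3,:3]@d
def onz(n,uv,z,P=None):
    o,d=ray(n,uv,P); return o+d*(z-o[2])/d[2]
E
python3 - <<'E'
from h import *
a,_=grab("scene");b,_=grab("side");w,_=grab("wrist")
cv2.imwrite("pics/a.png",a);cv2.imwrite("pics/b.png",b);cv2.imwrite("pics/w.png",w)
s=bot.state();print(s["orientation"],s["t"],s["force"],s["finger_gap"])
E
```

```text
[-5.76303708e-04  7.07111773e-01  7.07101456e-01 -3.73244099e-04] 0.15 [-0.34968009  0.20267761  1.11930324] 0.09290521466193791
```

View pics/a.png

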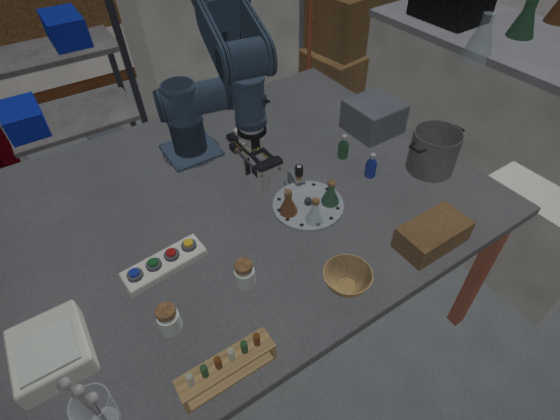

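View pics/b.png

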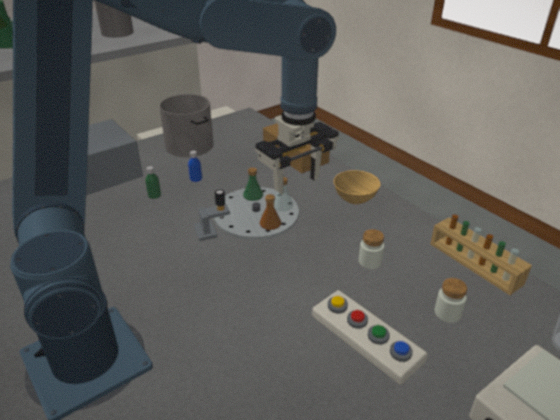

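The scene view shows the keys at blue (134,274), green (153,264), red (171,254) and yellow (188,244), with the plunger at about (298,170). In the side view the keys are at yellow (338,303), red (357,318), green (378,334) and blue (401,350), with the plunger top at about (220,192).

```bash
cat > m.py <<'E'
from h import *
G={"scene":dict(red=(171,253),yellow=(188,243),green=(153,263),blue=(134,273)),
"side":dict(red=(357,316),yellow=(338,301),green=(378,332),blue=(401,348))}
hue=dict(red=0,yellow=27,green=72,blue=115)
f={"scene":"a","side":"b"}
for n in G:
    im=cv2.imread("pics/%s.png"%f[n]); hsv=cv2.cvtColor(im,cv2.COLOR_BGR2HSV).astype(int)
    for k,(u,v) in G[n].items():
        d=abs((hsv[...,0]-hue[k]+90)%180-90)
        m=((d<14)&(hsv[...,1]>110)).astype(np.uint8)
        yy,xx=np.mgrid[:420,:560]; m[(xx-u)**2+(yy-v)**2>14**2]=0
        ys,xs=np.nonzero(m); c=(xs.mean(),ys.mean())
        print(n,k,len(xs),np.round(c,1),np.round(onz(n,c,.051),4))
c1=(298.5,165.5);
for n,(u,v) in dict(scene=(298,168),side=(220,193)).items():
    im=cv2.imread("pics/%s.png"%f[n]);g=im.max(2)
    cr=im[v-25:v+25,u-25:u+25]; cv2.imwrite("pics/p_%s.png"%n,cv2.resize(cr,(400,400),interpolation=cv2.INTER_CUBIC))
a=cv2.imread("pics/p_scene.png");b=cv2.imread("pics/p_side.png");cv2.imwrite("pics/pp.png",np.hstack([a,b]))
for n,uv in (("scene",(308,204)),("side",(256,210))): print(n,onz(n,uv,.04))
E
python3 m.py
```

```text
scene red 68 [170.5 252.1] [ 0.5054 -0.2797  0.051 ]
scene yellow 63 [187.8 242.7] [ 0.4999 -0.2224  0.051 ]
scene green 50 [152.2 261.2] [ 0.5076 -0.3369  0.051 ]
scene blue 79 [133.6 272.5] [ 0.517  -0.3948  0.051 ]
side red 133 [357.3 315.7] [ 0.4949 -0.2827  0.051 ]
side yellow 130 [337.4 301.2] [ 0.4893 -0.2252  0.051 ]
side green 120 [378.4 331.1] [ 0.5    -0.3399  0.051 ]
side blue 159 [401.  347.9] [ 0.5049 -0.3975  0.051 ]
scene [0.55850598 0.18340148 0.04      ]
side [0.55106951 0.18218039 0.04      ]
```

```bash
sleep 1; ls pics
```

```text
a.png
b.png
p_scene.png
p_side.png
pp.png
w.png
```

View pics/pp.png

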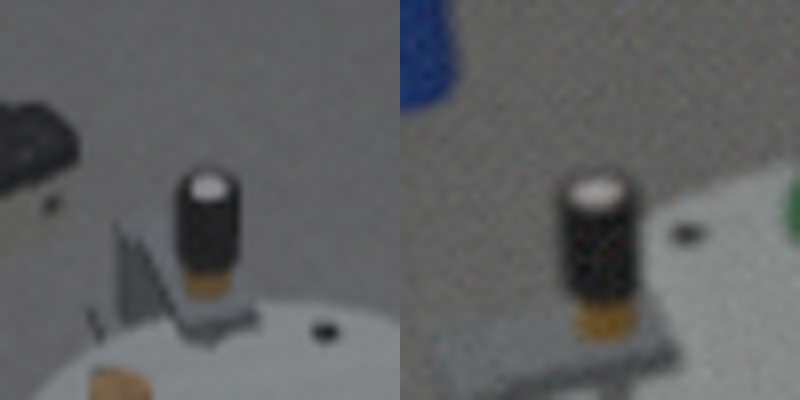

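The crop shows the plunger's white dot at scene (299,166.4) and side (219.6,192). I'll move above the red key with the fingers closed and check from the wrist.

>>> apply_moves([
  {"tx": -4,"ty": -0.7,"gripper": 0},
  {"tx": -4,"ty": -0.7,"gripper": 0},
  {"tx": -4,"ty": -0.7,"gripper": 0},
  {"tx": -4,"ty": -0.7,"gripper": 0},
  {"tx": -4,"ty": -0.7,"gripper": 0},
], grip_force=20)

```text
validation failed for argument at $.co...
```

>>> apply_moves([
  {"tx": -4,"ty": -0.7,"tz": 1,"gripper": 0},
  {"tx": -4,"ty": -0.8,"tz": 1,"gripper": 0},
  {"tz": 3,"gripper": 0},
  {"gripper": 0},
  {"gripper": 0},
])

```text
validation failed for argument at $.co...
```

Run:
```python
from h import *
im,P=grab("wrist","w1.png"); print(P, bot.state()["finger_gap"],bot.state()["t"]); print(bot.get_calibration("wrist")["tool_from_camera"])
a=onz("scene",(299,166.4),.123);b=onz("side",(219.6,192),.123);print(a,b)
```

```text
(array([[ 1.47834408e-05,  9.99999098e-01, -1.34286097e-03],
       [ 9.99999959e-01, -1.43978112e-05,  2.87179382e-04],
       [ 2.87159789e-04, -1.34286516e-03, -9.99999057e-01]]), array([5.49594373e-01, 1.02100223e-04, 2.18025962e-01])) 0.09298411687394847 0.2
[[ 1.82229755e-04 -9.64358144e-01 -2.64600335e-01  7.38347358e-02]
 [ 9.99999847e-01  3.77370486e-05  5.51162179e-04 -3.97548443e-04]
 [-5.21532500e-04 -2.64600395e-01  9.64358003e-01 -1.65720931e-01]
 [ 0.00000000e+00  0.00000000e+00  0.00000000e+00  1.00000000e+00]]
[0.46170014 0.21323389 0.123     ] [0.45620951 0.21066993 0.123     ]
```

View pics/w1.png

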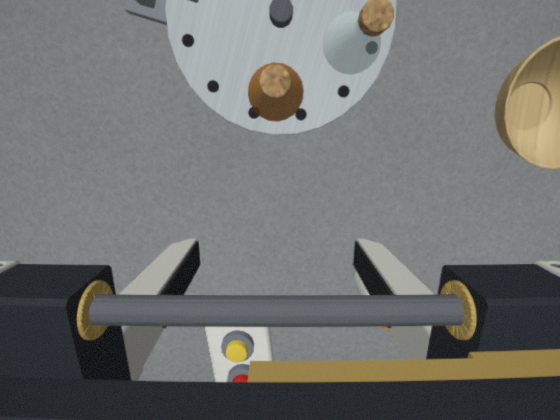

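The moves were refused, probably because every field is required in each row. The wrist view shows the yellow key at (236,350), the carousel at (280,20), and image up as world +y.

>>> apply_moves([
  {"tx": -4,"ty": -0.7,"tz": 0,"roll": 0,"gripper": 0},
  {"tx": -4,"ty": -0.7,"tz": 0,"roll": 0,"gripper": 0},
  {"tx": -4,"ty": -0.7,"tz": 0,"roll": 0,"gripper": 0},
  {"tx": -4,"ty": -0.7,"tz": 0,"roll": 0,"gripper": 0},
  {"tx": -4,"ty": -0.7,"tz": 0,"roll": 0,"gripper": 0},
], grip_force=20)

```text
t: 0.62
tool_pos: [0.5143, -0.2015, 0.2186]
orientation: [-0.0, 0.707, 0.707, -0.0]
force: [0.7, 0.1, 0.1]
finger_gap: 0.0643
finger_force: 0.0
```

>>> apply_moves([
  {"tx": -4,"ty": -0.7,"tz": 1,"roll": 0,"gripper": 0},
  {"tx": -4,"ty": -0.8,"tz": 1,"roll": 0,"gripper": 0},
  {"tx": 0,"ty": 0,"tz": 3,"roll": 0,"gripper": 0},
  {"tx": 0,"ty": 0,"tz": 0,"roll": 0,"gripper": 0},
  {"tx": 0,"ty": 0,"tz": 0,"roll": 0,"gripper": 0},
])

```text
t: 1.03
tool_pos: [0.4988, -0.2788, 0.1672]
orientation: [-0.002, 0.708, 0.707, 0.0]
force: [0.2, 0.3, -0.6]
finger_gap: 0.0313
finger_force: 0.0
```

Run:
```python
from h import *
im,P=grab("wrist","w2.png"); print(P[1], bot.state()["finger_gap"],bot.state()["t"])
```

```text
[ 0.49875615 -0.27879872  0.16718012] 0.027369161298297782 1.0833
```

View pics/w2.png

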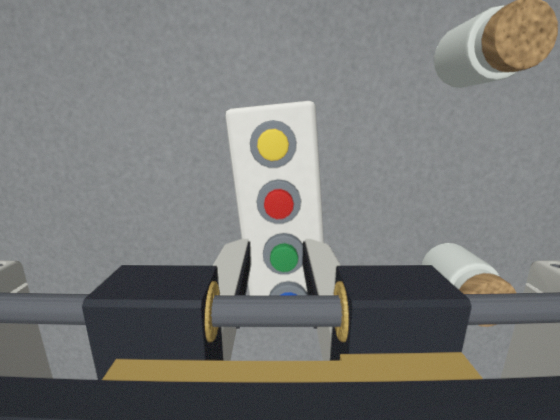

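The wrist view shows yellow at (273,145), red at (279,204), green at (284,258) and the top edge of blue at (290,298).

Run:
```python
from h import *
im=cv2.imread("pics/w2.png");hsv=cv2.cvtColor(im,cv2.COLOR_BGR2HSV).astype(int)
P=pose();print(P[1])
for k,h,(u,v) in (("yellow",27,(273,145)),("red",0,(279,204)),("green",72,(284,258))):
    m=(abs((hsv[...,0]-h+90)%180-90)<14)&(hsv[...,1]>110);yy,xx=np.mgrid[:420,:560];m&=(xx-u)**2+(yy-v)**2<22**2
    ys,xs=np.nonzero(m);c=((xs.min()+xs.max())/2,(ys.min()+ys.max())/2);p=onz("wrist",c,.052,P)
    print(k,c,p.round(4),"move cm tx,ty",(100*(P[0].T@(p-P[1]))[:2]).round(2))
```

```text
[ 0.49991573 -0.27879037  0.16876052]
yellow (np.float64(272.5), np.float64(144.5)) [ 0.4961 -0.2211  0.052 ] move cm tx,ty [ 5.75 -0.37]
red (np.float64(278.5), np.float64(203.5)) [ 0.5018 -0.2776  0.052 ] move cm tx,ty [0.1 0.2]
green (np.float64(283.5), np.float64(257.5)) [ 0.5071 -0.3349  0.052 ] move cm tx,ty [-5.63  0.73]
```

>>> apply_moves([
  {"tx": 0.1,"ty": 0.2,"tz": 3,"roll": 0,"gripper": 0},
  {"tx": 0,"ty": 0,"tz": 3,"roll": 0,"gripper": 0},
  {"tx": 0,"ty": 0,"tz": 3,"roll": 0,"gripper": 0},
  {"tx": 0,"ty": 0,"tz": 2,"roll": 0,"gripper": 0},
  {"tx": 0,"ty": 0,"tz": 0,"roll": 0,"gripper": 0},
])

```text
t: 1.5
tool_pos: [0.501, -0.2756, 0.0563]
orientation: [-0.003, 0.706, 0.708, -0.0]
force: [-0.2, 0.1, -0.1]
finger_gap: 0.0003
finger_force: 0.0
```

>>> apply_moves([
  {"tx": 0,"ty": 0,"tz": 0.7,"roll": 0,"gripper": 0},
  {"tx": 0,"ty": 0,"tz": 0.6,"roll": 0,"gripper": 0},
  {"tx": 0,"ty": 0,"tz": 0,"roll": 0,"gripper": 0},
  {"tx": 0,"ty": 0,"tz": 0,"roll": 0,"gripper": 0},
])

```text
t: 1.83
tool_pos: [0.5037, -0.2788, 0.0476]
orientation: [0.002, 0.707, 0.707, 0.001]
force: [2.0, 2.2, 3.6]
finger_gap: 0.0004
finger_force: 2.0
```

>>> apply_moves([
  {"tx": 0,"ty": 0,"tz": 0.2,"roll": 0,"gripper": 0},
  {"tx": 0,"ty": 0,"tz": 0,"roll": 0,"gripper": 0},
  {"tx": 0,"ty": 0,"tz": 0,"roll": 0,"gripper": 0},
  {"tx": 0,"ty": 0,"tz": 0,"roll": 0,"gripper": 0},
])

```text
t: 2.17
tool_pos: [0.5036, -0.279, 0.0462]
orientation: [0.002, 0.707, 0.707, 0.001]
force: [1.6, 3.5, 11.7]
finger_gap: 0.0005
finger_force: 5.8
```

>>> apply_moves([
  {"tx": 0,"ty": 0,"tz": -3,"roll": 0,"gripper": 0},
  {"tx": 2.8,"ty": -0.3,"tz": 0,"roll": 0,"gripper": 0},
  {"tx": 2.85,"ty": -0.27,"tz": 0,"roll": 0,"gripper": 0},
  {"tx": 0,"ty": 0,"tz": 1.5,"roll": 0,"gripper": 0},
  {"tx": 0,"ty": 0,"tz": 0,"roll": 0,"gripper": 0},
])

```text
t: 2.58
tool_pos: [0.495, -0.2204, 0.0577]
orientation: [-0.001, 0.706, 0.708, -0.0]
force: [0.0, 0.7, -0.6]
finger_gap: 0.0003
finger_force: 0.0
```

>>> apply_moves([
  {"tx": 0,"ty": 0,"tz": 0.8,"roll": 0,"gripper": 0},
  {"tx": 0,"ty": 0,"tz": 0.7,"roll": 0,"gripper": 0},
  {"tx": 0,"ty": 0,"tz": 0,"roll": 0,"gripper": 0},
  {"tx": 0,"ty": 0,"tz": 0,"roll": 0,"gripper": 0},
  {"tx": 0,"ty": 0,"tz": 0,"roll": 0,"gripper": 0},
])

```text
t: 3.0
tool_pos: [0.4971, -0.2229, 0.046]
orientation: [0.001, 0.707, 0.707, 0.0]
force: [-4.4, 4.7, 20.8]
finger_gap: 0.0005
finger_force: 10.2
```

Yellow is right down. Next is green, 115 mm back over red at a safe height.

>>> apply_moves([
  {"tx": 0,"ty": 0,"tz": -4,"roll": 0,"gripper": 0},
  {"tx": -3.8,"ty": 0.37,"tz": 0,"roll": 0,"gripper": 0},
  {"tx": -3.8,"ty": 0.37,"tz": 0,"roll": 0,"gripper": 0},
  {"tx": -3.8,"ty": 0.36,"tz": 0,"roll": 0,"gripper": 0},
  {"tx": 0,"ty": 0,"tz": 0,"roll": 0,"gripper": 0},
])

```text
t: 3.42
tool_pos: [0.5081, -0.3447, 0.0841]
orientation: [0.003, 0.709, 0.705, -0.001]
force: [-0.1, 0.5, 0.8]
finger_gap: 0.0004
finger_force: 0.0
```

>>> apply_moves([
  {"tx": 0,"ty": 0,"tz": 2.5,"roll": 0,"gripper": 0},
  {"tx": 0,"ty": 0,"tz": 0.8,"roll": 0,"gripper": 0},
  {"tx": 0,"ty": 0,"tz": 0.65,"roll": 0,"gripper": 0},
  {"tx": 0,"ty": 0,"tz": 0,"roll": 0,"gripper": 0},
  {"tx": 0,"ty": 0,"tz": 0,"roll": 0,"gripper": 0},
])

```text
t: 3.83
tool_pos: [0.5063, -0.3368, 0.0461]
orientation: [-0.0, 0.707, 0.707, -0.001]
force: [-8.0, -0.4, 14.2]
finger_gap: 0.0004
finger_force: 7.0
```

>>> apply_moves([
  {"tx": 0,"ty": 0,"tz": 0,"roll": 0,"gripper": 0},
])

```text
t: 3.92
tool_pos: [0.5063, -0.3368, 0.0461]
orientation: [0.0, 0.707, 0.707, -0.001]
force: [-6.8, -1.6, 13.6]
finger_gap: 0.0003
finger_force: 6.9
```

>>> apply_moves([
  {"tx": 0,"ty": 0,"tz": -4,"roll": 0,"gripper": 0},
  {"tx": 0,"ty": 0,"tz": -4,"roll": 0,"gripper": 0},
  {"tx": 2,"ty": -0.3,"tz": -3.5,"roll": 0,"gripper": 6},
  {"tx": 2,"ty": -0.3,"tz": -3.5,"roll": 0,"gripper": 6},
  {"tx": 2.6,"ty": -0.3,"tz": -3,"roll": 0,"gripper": 6},
])

```text
t: 4.33
tool_pos: [0.4981, -0.2701, 0.2264]
orientation: [0.001, 0.708, 0.707, -0.0]
force: [1.1, 0.5, 0.4]
finger_gap: 0.016
finger_force: 0.0
```

>>> apply_moves([
  {"tx": 3.8,"ty": -0.4,"tz": -0.5,"roll": 0,"gripper": 6},
  {"tx": 4,"ty": -0.4,"tz": -0.5,"roll": 0,"gripper": 6},
  {"tx": 4,"ty": -0.4,"tz": -0.5,"roll": 0,"gripper": 6},
  {"tx": 4,"ty": -0.4,"tz": 0,"roll": 0,"gripper": 6},
  {"tx": 4,"ty": -0.4,"tz": 0,"roll": 0,"gripper": 6},
])

```text
t: 4.75
tool_pos: [0.4775, -0.07, 0.2395]
orientation: [0.0, 0.707, 0.707, 0.0]
force: [0.6, 0.3, -0.3]
finger_gap: 0.0493
finger_force: 0.0
```

>>> apply_moves([
  {"tx": 4,"ty": -0.4,"tz": 0,"roll": 0,"gripper": 6},
  {"tx": 4,"ty": -0.4,"tz": 0,"roll": 0,"gripper": 6},
  {"tx": 4,"ty": -0.4,"tz": 0,"roll": 0,"gripper": 6},
  {"tx": 4,"ty": -0.4,"tz": 0,"roll": 0,"gripper": 6},
  {"tx": 4,"ty": -0.4,"tz": 0,"roll": 0,"gripper": 6},
])

```text
t: 5.17
tool_pos: [0.4572, 0.13, 0.2392]
orientation: [-0.0, 0.707, 0.707, -0.0]
force: [1.1, -0.1, -0.3]
finger_gap: 0.0602
finger_force: 0.0
```

>>> apply_moves([
  {"tx": 4,"ty": 0,"tz": 0,"roll": 0,"gripper": 6},
  {"tx": 2,"ty": 0,"tz": 0,"roll": 0,"gripper": 6},
  {"tx": 0,"ty": 0,"tz": 0,"roll": 0,"gripper": 6},
  {"tx": 0,"ty": 0,"tz": 0,"roll": 0,"gripper": 6},
])

```text
t: 5.5
tool_pos: [0.4576, 0.1888, 0.2389]
orientation: [-0.0, 0.706, 0.708, -0.001]
force: [-0.2, 0.1, -0.8]
finger_gap: 0.06
finger_force: 0.0
```

Run:
```python
from h import *
im,P=grab("wrist","w3.png"); print(P, bot.state()["t"])
np.savez("P3.npz",R=P[0],p=P[1])
```

```text
(array([[-3.34894365e-03,  9.99993730e-01, -1.15053232e-03],
       [ 9.99994114e-01,  3.34808289e-03, -7.49246310e-04],
       [-7.45389535e-04, -1.15303473e-03, -9.99999057e-01]]), array([0.45757193, 0.1888304 , 0.23889352])) 5.55
```

View pics/w3.png

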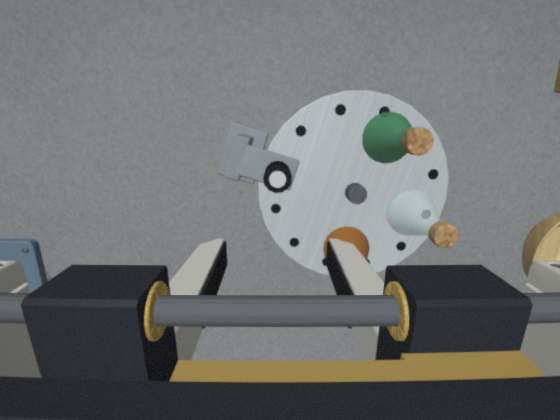

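The plunger's white dot is at (278,179), with the bracket to its left and the amber flask well clear.

Run:
```python
from h import *
im=cv2.imread("pics/w3.png");d=np.load("P3.npz");P=(d["R"],d["p"])
m=(im.min(2)>170);yy,xx=np.mgrid[:420,:560];m&=(xx-278)**2+(yy-179)**2<12**2
ys,xs=np.nonzero(m);c=(xs.mean(),ys.mean());p=onz("wrist",c,.123,P);print(len(xs),c,p,100*(P[0].T@(p-P[1])))
```

```text
186 (np.float64(277.09139784946234), np.float64(178.89247311827958)) [0.45795105 0.21416231 0.123     ] [ 2.541688    0.05975573 11.58739901]
```

>>> apply_moves([
  {"tx": 2.5,"ty": 0.05,"tz": 3,"roll": 0,"gripper": 6},
  {"tx": 0,"ty": 0,"tz": 4,"roll": 0,"gripper": 6},
  {"tx": 0,"ty": 0,"tz": 2,"roll": 0,"gripper": 6},
  {"tx": 0,"ty": 0,"tz": 0,"roll": 0,"gripper": 6},
  {"tx": 0,"ty": 0,"tz": 0,"roll": 0,"gripper": 6},
])

```text
t: 5.97
tool_pos: [0.4584, 0.2114, 0.1487]
orientation: [-0.001, 0.708, 0.706, -0.001]
force: [0.2, 0.1, 1.2]
finger_gap: 0.0601
finger_force: 0.0
```

>>> apply_moves([
  {"tx": 0,"ty": 0,"tz": 2,"roll": 0,"gripper": 6},
  {"tx": 0,"ty": 0,"tz": 2,"roll": 0,"gripper": 6},
  {"tx": 0,"ty": 0,"tz": 2,"roll": 0,"gripper": 6},
  {"tx": 0,"ty": 0,"tz": 0,"roll": 0,"gripper": 6},
  {"tx": 0,"ty": 0,"tz": 0,"roll": 0,"gripper": 6},
])

```text
t: 6.38
tool_pos: [0.4598, 0.2124, 0.0905]
orientation: [0.0, 0.708, 0.707, 0.0]
force: [0.0, -0.3, 0.6]
finger_gap: 0.0601
finger_force: 0.0
```

>>> apply_moves([
  {"tx": 0,"ty": 0,"tz": 0,"roll": 0,"gripper": 3.6},
  {"tx": 0,"ty": 0,"tz": 0,"roll": 0,"gripper": 3.6},
  {"tx": 0,"ty": 0,"tz": 0,"roll": 0,"gripper": 2},
  {"tx": 0,"ty": 0,"tz": 0,"roll": 0,"gripper": 2},
  {"tx": 0,"ty": 0,"tz": 0,"roll": 0,"gripper": 2},
], grip_force=35)

```text
t: 6.8
tool_pos: [0.4592, 0.2131, 0.0899]
orientation: [0.0, 0.707, 0.707, 0.0]
force: [-0.0, 0.3, 0.5]
finger_gap: 0.0313
finger_force: 0.0
```

>>> apply_moves([
  {"tx": 0,"ty": 0,"tz": 0,"roll": 0,"gripper": 2},
  {"tx": 0,"ty": 0,"tz": 0,"roll": 0,"gripper": 2},
  {"tx": 0,"ty": 0,"tz": 0,"roll": 0,"gripper": 2},
])

```text
t: 7.05
tool_pos: [0.4583, 0.2131, 0.0897]
orientation: [-0.0, 0.707, 0.707, -0.0]
force: [-3.2, -0.5, 5.5]
finger_gap: 0.0273
finger_force: 35.0
```

>>> apply_moves([
  {"tx": 0,"ty": 0,"tz": -0.5,"roll": 0,"gripper": 2},
  {"tx": 0,"ty": 0,"tz": -0.5,"roll": 0,"gripper": 2},
  {"tx": 0,"ty": 0,"tz": -0.5,"roll": 0,"gripper": 2},
  {"tx": 0,"ty": 0,"tz": -0.4,"roll": 0,"gripper": 2},
  {"tx": 0,"ty": 0,"tz": 0,"roll": 0,"gripper": 2},
])

```text
t: 7.47
tool_pos: [0.4583, 0.213, 0.1083]
orientation: [-0.0, 0.707, 0.707, -0.0]
force: [-0.0, 0.3, -10.4]
finger_gap: 0.0272
finger_force: 35.0
```

>>> apply_moves([
  {"tx": 0,"ty": 0,"tz": -0.2,"roll": 0,"gripper": 2},
  {"tx": 0,"ty": 0,"tz": 0,"roll": 0,"gripper": 2},
  {"tx": 0,"ty": 0,"tz": 0,"roll": 0,"gripper": 2},
  {"tx": 0,"ty": 0,"tz": 0,"roll": 0,"gripper": 2},
  {"tx": 0,"ty": 0,"tz": 0,"roll": 0,"gripper": 2},
])

```text
t: 7.88
tool_pos: [0.4583, 0.213, 0.1098]
orientation: [-0.0, 0.707, 0.707, -0.001]
force: [-1.2, 2.9, -12.4]
finger_gap: 0.0274
finger_force: 35.0
```

Run:
```python
from h import *
im,P=grab("side","s4.png"); s=bot.state();print(P[1],s["force"],s["finger_gap"],s["finger_force"])
```

```text
[0.45828758 0.2130132  0.10983297] [ -0.81255652   1.7599236  -12.37605587] 0.02764743886822348 34.99707341194153
```

View pics/s4.png

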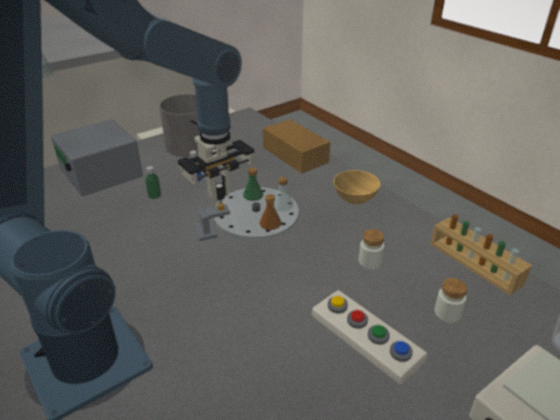

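The side view shows the plunger held raised in the gripper at about (220,190). All four keys are up, and every vessel in view is standing; the blue bottle is hidden behind the gripper.

```bash
python3 -c "
from bench import bot
print(bot.job_done())"
```

```text
the job is handed in; nothing more can be done
None
```

I pressed red, yellow and green right down one at a time, never touched blue, and handed the job in with the plunger pulled up about 20 mm to its stop and gripped at 35 N; the hand-in gave no verdict.

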